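Tighten a mould clamp to the click of a torque wrench

TASK

Take the click torque wrench off its wooden rest, fit its socket fully down over the square-headed screw on top of the mould clamp and tighten the screw clockwise (seen from above) until the wrench clicks. Stop at once at that first click, since pushing on through it overtightens the clamp and cracks the plaster mould. Leave the screw tight, lift the wrench off, lay it back in the two forks of its rest the same way round, and leave everything else as it stands.

Things in the scene. Friction and masses are not known exactly. Their poses are not given: they have to be found in the camera images.
- wrench: click torque wrench, 0.4 kg with its socket. Origin at the centre of the socket's mouth, x along the handle to the grip, z up. The handle's axis is 41 mm above the mouth: round head 42 mm across (top 54 mm above the mouth), steel tube 18 mm thick (to x = 122 mm), black rubber grip 24 x 24 mm square (to 234 mm), bright end piece 24 x 24 mm (to 262 mm)
- wrench_socket: round steel socket under the wrench's head, 48 mm across, 29 mm high, origin at the centre of its mouth. It pivots on its own axis in the head; a toggle and spring inside the handle keep it straight up to about 1.8 N m (some 11 N across the handle at the grip point). Then it breaks over with a click: the handle swings on while the socket stays
- socket (a point): centre of the socket's mouth, on the socket, opening downwards: square hole 29.2 mm across flats, 18 mm deep, flats square to x and y, so that it fits every 90 degrees. x and z as for the wrench while it is straight
- grip (a point): where to grip: on the handle's axis, 165 mm from the socket axis, 41 mm above the mouth. At the click it swings to -y of the socket and the resistance drops, by a quarter within 6 mm of travel here and by about half within 14 mm; after 19 mm the swing ends on a hard stop and the screw would be turned too far. Easing the handle back resets it
- screw: the clamp's steel screw, turning on its vertical axis. It is finger-tight: it drags from the start with 0.7 to 1.3 N m, rising as it is tightened, and stays where it is left. The turn needed until the click differs from start to start, about 15 to 45 degrees, besides some 3 degrees of play of the socket and some give in the hand. With the handle on the clamp's +y side, it moves away from the robot
- screw_top (a point): on the screw axis, on the upper face of the screw's flange, where the mouth of a fully fitted socket rests, about 180 mm above the table. Above it the square head: 28 mm across flats, 15 mm high, chamfered. z up, x square to a flat: the wrench fits with its x along this x or any multiple of 90 degrees from it
- flange_edge (a point): point on the rim of the screw's round flange, 24 mm from the screw axis; turns with the screw
- clamp: mould clamp bolted to the table: grey base 150 x 224 x 14 mm, two columns 172 mm apart, grey cross bar 44 x 216 mm along y, its top at 164 mm, column nuts up to 184 mm; under the bar a two-part plaster mould, a plywood board and the screw's foot. Origin under the centre of the base
- rest: plywood rest fixed to the table: base 200 x 70 x 12 mm, two forks 12 mm thick, 166 mm apart along x, 93 mm high, slots 32 mm wide and flared. Origin on the table midway between the forks. The wrench lies with its x along this x, socket axis at x = -165 mm, mouth 36 mm and handle axis 77 mm above the table; its grip point is right above this origin, free on both sides
- spare_half: spare plaster mould half, 106 x 88 x 47 mm, bystander; origin under its centre
- stir_stick: flat wooden stirring stick, 36 x 158 x 8 mm, lying on the table, bystander; origin under its centre
- glaze_bottle: small green glaze bottle with a white cap, 47 mm thick, 104 mm high, standing near the rest, bystander; origin under its centre

How it is judged:
By the outcome, as a careful person would: the job done as asked, in the order asked, and still so for the second after the job is handed in, with the robot touching nothing.
It also fails if it takes over 64 s, if anything falls off the work surface, if the arm or the gripper's body presses on something with over 40 N, if the wrist force passes 120 N, or if a joint passes its speed limit or range.

ROBOT

A 6-joint arm with a two-finger parallel gripper is mounted at the origin on the work surface; the furniture and walls round the work are solid. World frame = base frame: x ahead of the robot, y to its left, z up, the work surface at z = 0. Lengths are in mm, angles in rad, forces in N, time in s.
With the tool pointing down it reaches from about 275 to 875 mm from the base axis. Payload 12.5 kg.
Tool frame: the origin (TCP) lies between the finger pads; the fingertips stand 8 mm ahead of it and the grasp point (between the pads) lies 11 mm behind it (bot.tcp_to_tips is the distance from the TCP to the fingertips, in mm); z points along the fingers, y is the line along which they close (so a half turn about z gives the same grasp; the last joint's range is limited). The gripper opens to 85 mm and grips with 20 to 120 N. Pads are 22 mm wide; open, the fingers measure 114 mm over their backs; the gripper's body (76 mm by 85 mm) begins 54 mm behind the grasp point. The pads swing forward as they close: fully open they stand 13 mm farther back than shut.
Start: joints at [1.229, 0.351, 1.652, -0, 1.139, -0.085], TCP at [139.661, 531.958, 239.29] pointing down, gripper open.
Joint ranges: [-2.75, 2.75], [-0.79, 2.1], [0.01, 2.65], [-1.57, 4.71], [0.07, 3.14], [-2.87, 2.87]. Speed limits (rad/s): [2.22, 2.22, 2.79, 3.14, 3.14, 3.14].

INTERFACE

Orientations are given as a 3x3 rotation matrix whose columns are the frame's x, y, z axes.
In Python, from rig import bot, imaging, hand_in, finder gives the robot as it stands. The module is installed in compiled form; this text tells all that it offers.
- The arm moves only by the tool servo_tool, never from a script. Its argument "commands" is a list of rows, each a list of 3 entries, a list of its own where there are three numbers: the gripper's target within -1 to 1 (fully open at 1, half-way at 0, shut at -1), then the shift along the tool's x, y, z in mm, then the turn about the tool's z in rad. A call has 1 to 8 rows; each row shifts and turns the commanded pose from where the row before left it, along the tool's axes as they then stand; what a row does not reach is not made up. A row lasts 1/8 s, in which the tool goes at most 62.5 mm and 10.7 degrees, less where a joint would pass 70% of its speed; a pose out of reach is approached as far as the arm can. A call is refused whole if a number of a shift passes 62.5 or a number of a turn 0.188, either way. A call with a gripper value outside its range is refused whole. The fingers move at their own pace and stop on an object; the grip force is fixed at half the most. Time passes only in rows, so rows that do not move let the fingers close. It gives the time, the measured TCP pose, the force, the opening and the grip force at its end, in the units of the state.
- bot.get_obs(): the state, without advancing time (a new reading comes with each control period).
- imaging.camera(name): name is "scene" or "top"; returns a dict with "image" (480x640x3 uint8, red, green, blue), "K" (3x3 intrinsics, pixels), "camera_from_world" (4x4, takes a point from world to camera coordinates). Camera axes: x right, y up, looking along -z (the intrinsics and any distortion apply to the point x, -y, -z); pixel columns grow to the right and rows downward; lengths in mm; the calibration is good to about 2 mm. A picture is of the moment at which its call begins. There is no depth.
- hand_in(): hands the job in; it is judged then, once.
Trained networks look in a picture, given as the dict that the camera call returned (one of the last four; its "shot" number tells which), for a name from the list of things; names that differ only in an ending like _2 or _b are one class to them, and where a whole thing is asked for, a point or a joint stands for the part that bears it (a point fixed in the world has none). Each returns a list of dicts, best first, with "score" (0 to 1); they miss things now and then, are a little off and sometimes report something else, mostly with a low value. They report only what shows in the picture. A call takes as long as a camera call.
- finder.find_in(picture, query): "xyz" ([x, y, z] in mm, in the coordinates of the camera as it stood for that picture, good to about 4 mm: the middle of the surface that is visible of it).
- finder.tip_of(picture, query): "xyz" ([x, y, z] in mm, in the coordinates of the camera as it stood for that picture, good to about 4 mm: a listed point, or the origin of a listed thing).
The state is a dict: "time": time; "joint_pos": joint angles; "qvel": joint speeds; "joint_efforts": joint torques, N m; "position": TCP position; "tcp_rot": TCP orientation; "contact_force": force on the tool from outside, world axes, zero at the start; "wrist_torque": the same for the moment, N m; "finger_gap": opening from 0.0 (shut) to 1.0 (fully open); "gripper_force": force on a finger pad.
Only numpy, scipy, OpenCV 4.12 (cv2) and the standard library are available. Lean on these libraries where they do the work, as an engineer would, in place of code of your own. Each camera call takes 0.05 s, during which the arm holds its last target. There are 200 camera calls.

## Working session

There is one attempt and no reset: what is moved stays moved. The work goes in short steps, Python scripts to look and compute and a tool call to move; the robot and the scene stay as the last step left them, time stands still between calls to the robot, and variables do not carry over. Pictures are saved under pics/ and viewed, at most 10 in all, crops included, and the job is handed in when it is done.

Besides the shell and the picture viewer there is one more tool, called as name([rows], argument=value, ...), one row to a line, values as JSON. servo_tool: Moves the arm, as the interface text tells. Its arguments: {"type":"object","properties":{"commands":{"type":"array","items":{"type":"array"}}},"required":["commands"]}

```bash
mkdir -p pics
cat > h.py <<'E'
import numpy as np, cv2
from rig import bot, imaging, hand_in, finder
def w(p,xyz):
    return (np.linalg.inv(np.array(p["camera_from_world"]))@np.r_[xyz,1])[:3]
def pix(p,X):
    c=(np.array(p["camera_from_world"])@np.r_[X,1])[:3]; q=np.array(p["K"])@np.array([c[0],-c[1],-c[2]]); return q[:2]/q[2]
def save(p,n,box=None,s=1):
    im=p["image"][:,:,::-1]
    if box: im=im[box[1]:box[3],box[0]:box[2]]
    cv2.imwrite("pics/"+n,cv2.resize(im,None,fx=s,fy=s,interpolation=cv2.INTER_CUBIC))
def rep(p,names,whole=False):
    for n in names:
        f=finder.find_in if whole else finder.tip_of
        for d in f(p,n)[:2]: print(n,round(d["score"],2),w(p,d["xyz"]).round(1),pix(p,w(p,d["xyz"])).round(0))
E
python3 - <<'E'
from h import *
s=bot.get_obs(); print(s["time"],s["position"],np.array(s["tcp_rot"]).round(3).tolist(),s["finger_gap"])
for c in ["scene","top"]:
    p=imaging.camera(c); save(p,c+"1.png"); print(c)
    rep(p,["wrench","socket","grip","screw_top","flange_edge","clamp","rest","spare_half","stir_stick","glaze_bottle"])
print(bot.get_obs()["time"])
E
```

```text
0.0 [139.56469446 531.66279639 238.7300454 ] [[-0.967, 0.254, -0.0], [0.254, 0.967, -0.001], [0.0, -0.001, -1.0]] 1.0029774460109608
scene
wrench 0.74 [441.1 138.9   1.9] [337. 307.]
socket 0.59 [544.9 155.9  37.1] [291. 285.]
grip 0.86 [533.3 324.8  74.9] [252. 314.]
screw_top 0.6 [ 580.5 -107.8  180.8] [326. 182.]
flange_edge 0.5 [575.5 -85.6 182.9] [325. 185.]
clamp 0.8 [ 577.  -108.1    1.8] [327. 246.]
rest 0.69 [528.9 322.8   3.4] [257. 344.]
rest 0.18 [533.5 323.   75.2] [253. 313.]
spare_half 0.93 [ 4.003e+02 -1.608e+02  3.000e-01] [396. 252.]
stir_stick 0.58 [434.2  20.2  -0.5] [360. 282.]
glaze_bottle 0.8 [440.7 140.2  -0.9] [337. 308.]
top
wrench 0.82 [540.3 153.2  34.2] [299. 212.]
socket 0.65 [543.5 157.2  34.5] [297. 211.]
screw_top 0.75 [ 574.6 -108.7  181.7] [426. 185.]
screw_top 0.34 [569.  -85.8 181.4] [415. 187.]
flange_edge 0.69 [569.2 -87.3 180.4] [415. 187.]
flange_edge 0.31 [ 570.8 -109.9  176.9] [426. 187.]
clamp 0.61 [ 575.1 -107.2   -2.6] [407. 199.]
rest 0.91 [5.328e+02 3.221e+02 1.000e-01] [230. 217.]
spare_half 0.7 [ 403.8 -162.2   -0.8] [432. 270.]
stir_stick 0.97 [431.7  19.1  -1.4] [356. 258.]
glaze_bottle 0.88 [ 4.402e+02  1.420e+02 -4.000e-01] [305. 255.]
glaze_bottle 0.45 [542.2 155.8  36.8] [298. 211.]
1.1
```

View pics/scene1.png

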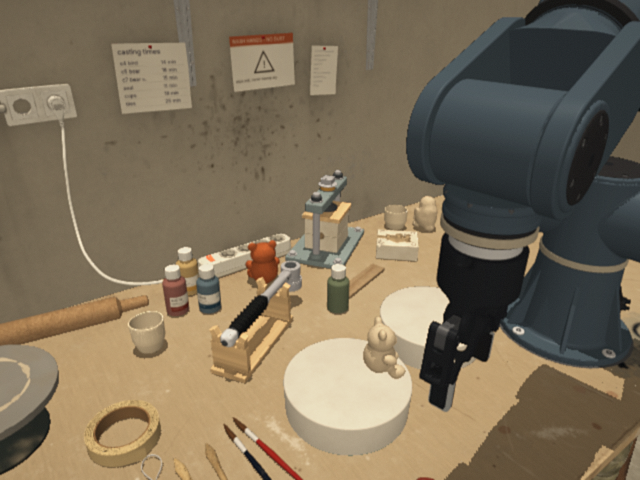

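View pics/top1.png

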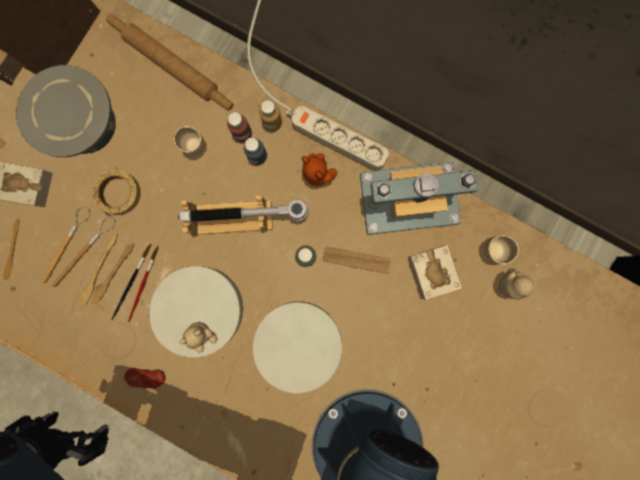

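The scene view shows the wrench on its rest, with the head at (291,265) and the grip end at (228,338). The clamp is at (327,215). In the top view the socket is at (297,211), the screw head at (427,185), the nuts at (384,190) and (467,180), and the wall base runs diagonally behind the clamp.

```bash
cat >> h.py <<'E'
def ray(p,u,v,z):
    T=np.linalg.inv(np.array(p["camera_from_world"])); K=np.array(p["K"])
    d=np.linalg.inv(K)@[u,v,1]; d=T[:3,:3]@np.array([d[0],-d[1],-d[2]]); o=T[:3,3]
    return o+d*(z-o[2])/d[2]
E
python3 - <<'E'
from h import *
p=imaging.camera("top"); save(p,"top2.png",(370,150,490,240),6.5)
print("nuts",ray(p,384,190,184).round(1),ray(p,467,180,184).round(1))
print("head",ray(p,297,210,90).round(1),"end",ray(p,182,215,89).round(1))
print("wall",[ray(p,u,v,0).round(0).tolist() for u,v in [(285,100),(385,150),(500,207),(640,265)]])
for i in range(4):
    for c in ["top","scene"]:
        p=imaging.camera(c); rep(p,["screw_top","flange_edge","socket","grip","rest"])
E
```

```text
nuts [563.8 -24.5 184. ] [ 582.6 -190.   184. ]
head [537.5 154.3  90. ] end [528.5 407.7  89. ]
wall [[822.0, 188.0, 0.0], [695.0, -55.0, 0.0], [553.0, -329.0, 0.0], [411.0, -657.0, 0.0]]
flange_edge 0.67 [569.5 -85.4 178.7] [414. 187.]
socket 0.6 [542.2 151.4  36. ] [300. 211.]
socket 0.53 [438.6 139.3   1.2] [306. 256.]
grip 0.93 [534.3 319.6  76.7] [223. 213.]
rest 0.71 [532.3 319.6   1.9] [230. 217.]
screw_top 0.73 [ 580.2 -105.4  180.8] [326. 183.]
flange_edge 0.51 [577.6 -86.4 185.1] [324. 184.]
socket 0.67 [546.8 157.1  33. ] [290. 287.]
grip 0.71 [532.3 323.7  75.6] [253. 313.]
grip 0.41 [539.5 155.3  39.5] [293. 285.]
rest 0.77 [534.3 323.9   0.6] [254. 345.]
screw_top 0.86 [ 572.5 -112.3  178.3] [427. 186.]
flange_edge 0.58 [ 402.3 -162.3   -2.1] [432. 270.]
flange_edge 0.15 [435.7  21.   -1.7] [355. 257.]
socket 0.53 [541.7 156.2  35. ] [298. 211.]
socket 0.49 [ 575.6 -106.6   -1.5] [407. 198.]
grip 0.78 [528.7 321.8  77.1] [222. 215.]
rest 0.6 [534.3 319.9   2.5] [230. 217.]
screw_top 0.5 [ 579.6 -106.9  179.4] [327. 183.]
flange_edge 0.54 [534.2 320.1   0.9] [256. 344.]
[... 513 characters left out ...]
e_edge 0.55 [577.6 -87.7 181.8] [324. 185.]
socket 0.49 [545.9 155.5  37.5] [290. 285.]
grip 0.96 [532.4 324.9  74.8] [253. 314.]
rest 0.96 [531.8 326.3   0.9] [255. 346.]
screw_top 0.86 [ 567.4 -112.2  181.2] [428. 188.]
flange_edge 0.93 [569.6 -86.3 180.5] [415. 187.]
socket 0.59 [542.7 156.6  35.1] [297. 211.]
socket 0.54 [ 4.355e+02  2.190e+01 -2.000e-01] [355. 257.]
grip 0.61 [530.6 319.5  79.5] [223. 214.]
rest 0.86 [5.346e+02 3.205e+02 3.000e-01] [230. 217.]
screw_top 0.43 [ 578.9 -106.4  179.6] [327. 183.]
flange_edge 0.51 [577.2 -83.7 183.7] [324. 185.]
socket 0.57 [545.  159.2  36.3] [290. 286.]
socket 0.4 [ 580.7 -106.   180. ] [326. 183.]
grip 0.81 [533.9 325.9  72.9] [252. 315.]
```

View pics/top2.png

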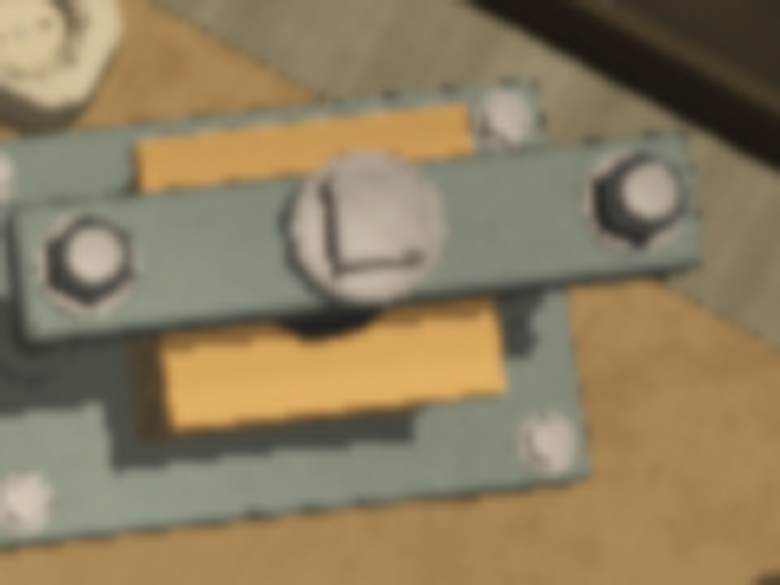

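The crop shows the flange circle centred at (426.5,185.1) in full-image pixels. The head edges slope about 9° in the image, close to the flange_edge direction. The wall is close on the +x side, so the handle will point towards the robot (−x) and swing towards +y. Going to the grasp now.

servo_tool([
  [1,[0,0,0],0.178],
  [1,[0,0,0],0.178],
  [1,[0,0,0],0.178],
  [1,[0,0,0],0.178],
  [1,[0,0,0],0.178],
  [1,[0,0,0],0.178],
  [1,[0,0,0],0.176],
  [1,[0,0,0],0],
])

```text
time: 4.55
position: [139.7, 532.0, 239.3]
tcp_rot: [[-0.071, 0.997, -0.0], [0.997, 0.071, -0.0], [-0.0, -0.0, -1.0]]
contact_force: [0.4, 0.6, -0.2]
finger_gap: 1.001
gripper_force: 0.0
```

servo_tool([
  [1,[-29.5,47.2,0],0],
  [1,[-29.5,47.2,0],0],
  [1,[-29.5,47.2,0],0],
  [1,[-29.5,47.2,0],0],
  [1,[-29.5,47.2,0],0],
  [1,[-29.5,47.2,0],0],
  [1,[-29.5,47.2,0],0],
  [1,[-29.5,47.2,0],0],
])

```text
time: 5.55
position: [534.4, 321.9, 239.4]
tcp_rot: [[-0.075, 0.997, 0.0], [0.997, 0.075, 0.0], [0.0, 0.0, -1.0]]
contact_force: [0.1, 0.2, -0.8]
finger_gap: 0.997
gripper_force: 0.0
```

servo_tool([
  [1,[0,0,30],0],
  [1,[0,0,30],0],
  [1,[0,0,20],0],
  [1,[0,0,0],0],
])

```text
time: 6.05
position: [532.2, 322.6, 158.0]
tcp_rot: [[-0.073, 0.997, -0.003], [0.997, 0.073, -0.001], [-0.001, -0.003, -1.0]]
contact_force: [0.1, 0.3, 1.0]
finger_gap: 1.0
gripper_force: 0.0
```

Run:
```python
from h import *
s=bot.get_obs(); print(s["time"],s["position"],np.degrees(np.arctan2(s["tcp_rot"][1][0],s["tcp_rot"][0][0])),s["joint_pos"])
p=imaging.camera("scene"); save(p,"sc3.png",(180,220,400,385),3.6)
p=imaging.camera("top")
for u,v in [(335,272),(422,258),(325,185),(338,270)]: print(ray(p,370+u/6.5,150+v/6.5,181).round(1))
print(ray(p,426.5,185.1,181))
```

```text
6.05 [532.21745558 322.57759716 157.96510233] 94.20674928795768 [4.70089401e-01 5.69214430e-01 1.52560850e+00 4.70732650e-05
 1.04958854e+00 3.96645653e-01]
[560.  -99.7 181. ]
[ 564.1 -126.5  181. ]
[587.1 -97.3 181. ]
[ 560.6 -100.6  181. ]
[ 573.530228   -109.91594703  181.        ]
```

View pics/sc3.png

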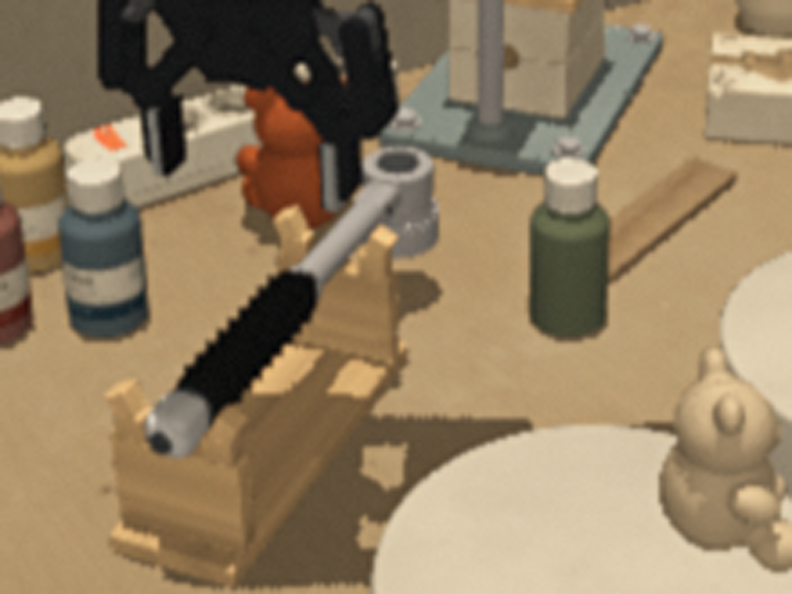

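The scene crop shows the open fingers hanging above the grip, straddling the black handle, and nothing in the way. Going down to grasp.

servo_tool([
  [1,[0,0,30],0],
  [1,[0,0,30],0],
  [1,[0,0,20],0],
  [1,[0,0,12],0],
  [1,[0,0,0],0],
  [1,[0,0,0],0],
])

```text
time: 6.9
position: [533.4, 323.2, 68.3]
tcp_rot: [[-0.07, 0.998, 0.001], [0.998, 0.07, 0.001], [0.001, 0.001, -1.0]]
contact_force: [-0.1, 0.0, -0.6]
finger_gap: 0.999
gripper_force: 0.0
```

servo_tool([
  [-1,[0,0,0],0],
  [-1,[0,0,0],0],
  [-1,[0,0,0],0],
  [-1,[0,0,0],0],
  [-1,[0,0,0],0],
  [-1,[0,0,0],0],
])

```text
time: 7.65
position: [532.9, 323.0, 67.6]
tcp_rot: [[-0.07, 0.998, 0.0], [0.998, 0.07, 0.0], [0.0, 0.0, -1.0]]
contact_force: [-0.6, -0.1, 5.6]
finger_gap: 0.267
gripper_force: 59.2
```

servo_tool([
  [-1,[0,0,-10],0],
  [-1,[0,0,-20],0],
  [-1,[0,0,-30],0],
  [-1,[0,0,-35],0],
  [-1,[0,0,-35],0],
  [-1,[0,0,-35],0],
  [-1,[0,0,-25],0],
  [-1,[0,0,0],0],
])

```text
time: 8.65
position: [533.4, 323.3, 259.9]
tcp_rot: [[-0.07, 0.998, 0.004], [0.998, 0.07, 0.002], [0.002, 0.004, -1.0]]
contact_force: [-0.2, -0.8, -4.5]
finger_gap: 0.266
gripper_force: 59.0
```

```bash
cat >> h.py <<'E'
def st():
    s=bot.get_obs(); R=np.array(s["tcp_rot"]); P=np.array(s["position"])
    yaw=np.degrees(np.arctan2(R[1,0],R[0,0])); print("t",round(s["time"],2),"pos",P.round(1),"yaw",yaw.round(2),"F",np.round(s["contact_force"],1),"T",np.round(s["wrist_torque"],2),"gap",round(s["finger_gap"],3)); return P,R
E
python3 - <<'E'
from h import *
P,R=st()
print("pred socket",P-165*R[:,0]+[0,0,11-41])
for c in ["scene","top","scene","top"]:
    p=imaging.camera(c); rep(p,["socket","grip"])
    if c=="scene": save(p,"sc4.png",(180,180,400,345),3.6)
E
```

```text
t 8.65 pos [533.4 323.3 259.9] yaw 94.01 F [-0.2 -0.8 -4.5] T [ 0.35  0.04 -0.04] gap 0.266
pred socket [544.9122905  158.65858254 229.65300023]
socket 0.72 [545.8 157.6 226.6] [288. 205.]
socket 0.28 [578.3 -84.7 185.9] [323. 184.]
grip 0.69 [533.1 322.2 269.2] [247. 217.]
socket 0.62 [541.4 157.3 225. ] [291. 199.]
socket 0.53 [544.  153.8 221. ] [293. 198.]
socket 0.55 [443.3 140.7   1. ] [336. 307.]
socket 0.36 [ 400.9 -157.5    3.5] [396. 251.]
grip 0.92 [531.  324.1 265.1] [247. 220.]
socket 0.57 [542.8 155.1 225.2] [292. 198.]
```

View pics/sc4.png

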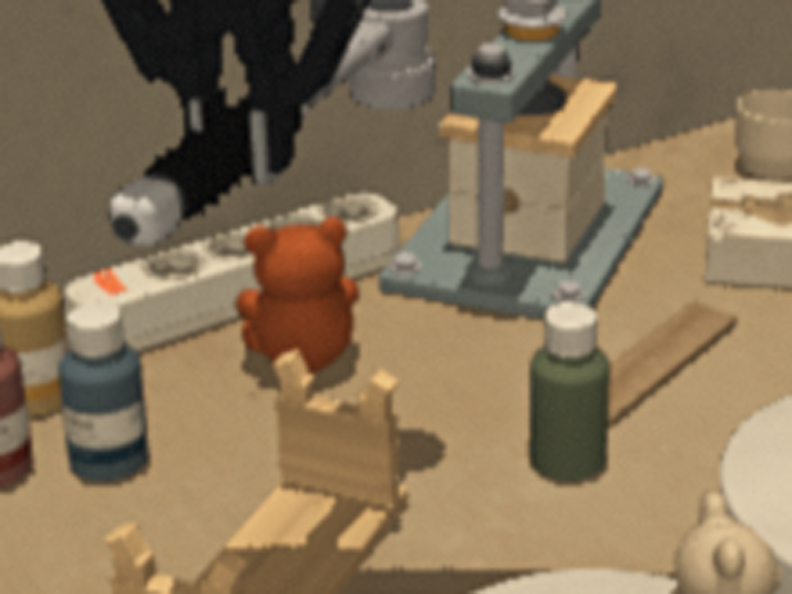

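The wrench is held level and clear of the rest, with the socket at about (393,75) in the crop and nothing in the way. Swinging over to the clamp.

servo_tool([
  [-1,[-49.3,-16.8,0],-0.182],
  [-1,[-45.5,-25.4,0],-0.182],
  [-1,[-40.1,-33.3,0],-0.182],
  [-1,[-33.4,-40,0],-0.182],
  [-1,[-25.7,-45.3,0],-0.182],
  [-1,[-17,-49.2,0],-0.182],
  [-1,[-7.8,-51.5,0],-0.182],
  [-1,[1.6,-52.1,0],-0.182],
])

```text
time: 10.25
position: [427.4, -68.6, 257.5]
tcp_rot: [[-0.996, 0.084, 0.0], [0.084, 0.996, -0.0], [-0.0, -0.0, -1.0]]
contact_force: [0.6, -0.3, -3.9]
finger_gap: 0.269
gripper_force: 59.4
```

servo_tool([
  [-1,[0,0,0],-0.182],
  [-1,[0,0,0],0],
  [-1,[0,0,0],0],
])

```text
time: 10.62
position: [428.2, -66.9, 257.4]
tcp_rot: [[-0.996, -0.088, -0.0], [-0.088, 0.996, -0.0], [0.0, -0.0, -1.0]]
contact_force: [-0.7, -0.0, -3.8]
finger_gap: 0.271
gripper_force: 59.7
```

servo_tool([
  [-1,[10.4,-31,0],0],
  [-1,[10.4,-31,0],-0.052],
  [-1,[0,0,0],0],
  [-1,[0,0,0],0],
])

```text
time: 11.12
position: [413.2, -130.2, 257.3]
tcp_rot: [[-0.99, -0.142, -0.0], [-0.142, 0.99, 0.0], [0.0, 0.0, -1.0]]
contact_force: [-0.3, 0.5, -4.4]
finger_gap: 0.27
gripper_force: 59.9
```

Run:
```python
from h import *
P,R=st()
print("pred socket",P-165*R[:,0]+[0,0,-31.6])
for c in ["scene","top","scene","top"]:
    p=imaging.camera(c); rep(p,["socket","grip","screw_top","flange_edge"])
    if c=="scene": a=p
    else: b=p
f=lambda im,box:cv2.resize(im["image"][box[1]:box[3],box[0]:box[2],::-1],(400,400),interpolation=cv2.INTER_CUBIC)
cv2.imwrite("pics/c5.png",np.hstack([f(a,(280,120,380,220)),f(b,(370,130,470,230))]))
```

```text
t 11.12 pos [ 413.2 -130.2  257.3] yaw -171.86 F [-0.3  0.5 -4.4] T [-0.05  0.3   0.01] gap 0.27
pred socket [ 576.54310313 -106.88859872  225.66832809]
socket 0.52 [ 583.1 -107.2  226.2] [326. 165.]
grip 0.91 [ 414.7 -127.8  264.3] [395. 157.]
grip 0.28 [ 577.1 -105.6  177.5] [327. 184.]
screw_top 0.55 [ 581.  -108.8  180.6] [326. 182.]
socket 0.74 [ 579.3 -108.6  223. ] [431. 178.]
grip 0.96 [ 413.6 -129.9  267. ] [452. 265.]
grip 0.72 [ 580.3 -108.1  222.5] [431. 177.]
screw_top 0.54 [ 571.4 -109.5  181.8] [426. 186.]
flange_edge 0.58 [571.1 -86.9 179.2] [415. 187.]
socket 0.65 [ 577.7 -105.9  224.5] [327. 166.]
grip 0.86 [ 413.5 -129.3  265. ] [396. 156.]
screw_top 0.73 [ 579.9 -107.3  181.6] [327. 182.]
flange_edge 0.68 [575.7 -85.4 184.6] [325. 184.]
socket 0.67 [ 580.9 -109.   223.4] [431. 177.]
grip 0.72 [ 414.  -130.1  266.7] [452. 265.]
screw_top 0.69 [ 572.8 -111.   181. ] [427. 185.]
flange_edge 0.63 [573.  -87.5 180.4] [415. 186.]
flange_edge 0.18 [ 579.7 -108.1  223.6] [431. 178.]
```

View pics/c5.png

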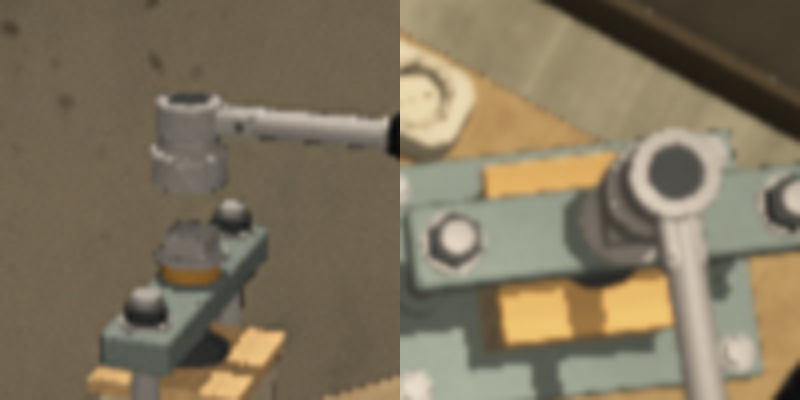

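The left (scene) crop shows the socket about 40 mm above the screw and in line with it sideways, both near x=190. The right (top) crop shows the head top circle centred at about (675,171), and the screw is partly hidden. I'll compare the two by rays at their known heights.

Run:
```python
from h import *
a=imaging.camera("scene"); b=imaging.camera("top")
for p in (a,b): print("cam",np.linalg.inv(np.array(p["camera_from_world"]))[:3,3].round(0))
for r in (165,168):
    P=np.array(bot.get_obs()["position"]);R=np.array(bot.get_obs()["tcp_rot"])
    S=P-r*R[:,0]+[0,0,-31.6]
    print(r,S.round(1),"mouth scene",pix(a,S).round(1),"top of head scene",pix(a,S+[0,0,54]).round(1),"headtop top",pix(b,S+[0,0,54]).round(1))
for X in ([576.5,-108.3,181],[579.5,-108,181],[574,-109,181]):
    X=np.array(X); print(X,"scene",pix(a,X).round(1),pix(a,X+[0,0,15]).round(1),"top",pix(b,X).round(1))
print("top ray headtop",ray(b,438.6,172.8,279).round(1),"scene ray headtop",ray(a,327.3,145,279).round(1))
def circ(p,box,name,s=8):
    im=p["image"][box[1]:box[3],box[0]:box[2],::-1]; return cv2.resize(im,(400,int(400*im.shape[0]/im.shape[1])),interpolation=cv2.INTER_CUBIC)
cv2.imwrite("pics/c6.png",np.hstack([circ(a,(305,135,355,210),0),circ(b,(405,150,455,225),0)]))
```

```text
cam [113. 940. 600.]
cam [ 412.   97. 1040.]
165 [ 576.4 -107.2  225.7] mouth scene [328.1 165.5] top of head scene [328.4 143.9] headtop top [438.1 173.1]
168 [ 579.3 -106.8  225.7] mouth scene [326.9 165.4] top of head scene [327.2 143.8] headtop top [437.8 171.4]
[ 576.5 -108.3  181. ] scene [328.  182.6] [328.1 176.9] top [425.7 183.6]
[ 579.5 -108.   181. ] scene [326.8 182.4] [326.9 176.7] top [425.5 182.2]
[ 574 -109  181] scene [329.  182.6] [329.1 176.9] top [426.  184.9]
top ray headtop [ 577.  -108.3  279. ] scene ray headtop [ 576.1 -100.   279. ]
```

View pics/c6.png

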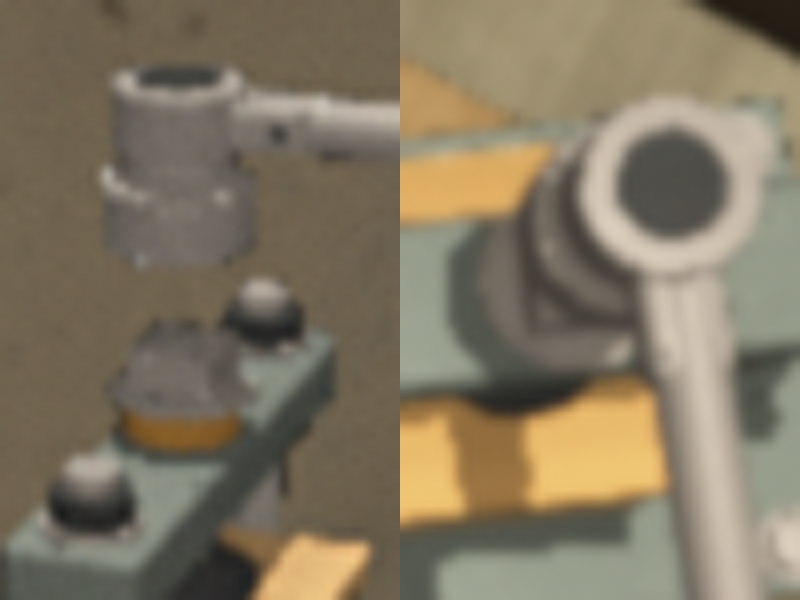

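servo_tool([
  [-1,[1.8,0,10],0],
  [-1,[0,0,10],0],
  [-1,[0,0,6],0],
  [-1,[0,0,0],0],
  [-1,[0,0,0],0],
])

```text
time: 12.85
position: [411.5, -131.1, 231.5]
tcp_rot: [[-0.99, -0.143, 0.0], [-0.143, 0.99, -0.0], [-0.0, -0.0, -1.0]]
contact_force: [0.7, -0.0, -4.6]
finger_gap: 0.273
gripper_force: 59.9
```

Run:
```python
from h import *
P,R=st()
a=imaging.camera("scene"); b=imaging.camera("top")
def circ(p,box):
    im=p["image"][box[1]:box[3],box[0]:box[2],::-1]; return cv2.resize(im,(400,600),interpolation=cv2.INTER_CUBIC)
cv2.imwrite("pics/c7.png",np.hstack([circ(a,(307,145,347,205)),circ(b,(405,150,455,225))]))
```

```text
t 12.85 pos [ 411.5 -131.1  231.5] yaw -171.76 F [ 0.7 -0.  -4.6] T [-0.06  0.28 -0.04] gap 0.273
```

View pics/c7.png

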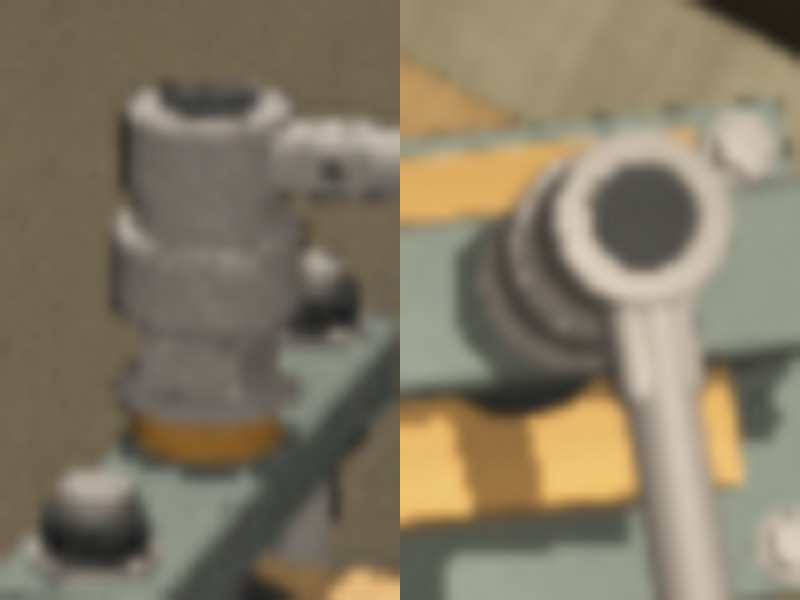

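The scene crop shows the socket just above the screw head and laterally centred: socket at about 208, flange at about 209. In the top crop the head circle is centred at (642,215). Checking that by ray.

Run:
```python
from h import *
b=imaging.camera("top")
for z in (251,253): print(ray(b,435.25,176.9,z).round(1))
print(ray(b,426.3,185.05,180).round(1),ray(b,426.3,185.05,178).round(1))
```

```text
[ 575.5 -109.5  251. ]
[ 575.1 -109.   253. ]
[ 573.8 -109.8  180. ] [ 574.2 -110.2  178. ]
```

servo_tool([
  [-1,[0,0,2],0],
  [-1,[0,0,2],0],
  [-1,[0,0,0],0],
])

```text
time: 13.38
position: [411.2, -131.1, 227.2]
tcp_rot: [[-0.99, -0.143, -0.0], [-0.143, 0.99, 0.0], [0.0, 0.0, -1.0]]
contact_force: [-0.5, -0.6, -4.3]
finger_gap: 0.269
gripper_force: 59.9
```

servo_tool([
  [-1,[0.6,0,1],0],
  [-1,[0,0,1],0],
  [-1,[0,0,1],0],
  [-1,[0,0,0],0],
])

```text
time: 13.88
position: [410.9, -131.2, 224.5]
tcp_rot: [[-0.99, -0.143, 0.001], [-0.143, 0.99, -0.0], [-0.0, -0.0, -1.0]]
contact_force: [-0.3, 0.5, -2.1]
finger_gap: 0.271
gripper_force: 60.1
```

servo_tool([
  [-1,[0,0,1.5],0],
  [-1,[0,0,1],0],
  [-1,[0,0,0],0],
])

```text
time: 14.25
position: [411.0, -131.3, 222.1]
tcp_rot: [[-0.99, -0.143, 0.001], [-0.143, 0.99, -0.0], [-0.001, -0.0, -1.0]]
contact_force: [-2.4, -0.3, 1.8]
finger_gap: 0.272
gripper_force: 60.9
```

servo_tool([
  [-1,[0.8,0,0],0],
  [-1,[0,0,1],0],
  [-1,[0,0,0],0],
])

```text
time: 14.62
position: [410.1, -131.4, 220.9]
tcp_rot: [[-0.99, -0.143, 0.001], [-0.143, 0.99, -0.0], [-0.0, -0.0, -1.0]]
contact_force: [0.8, -2.4, 1.5]
finger_gap: 0.27
gripper_force: 60.8
```

servo_tool([
  [-1,[0,-0.6,0],0],
  [-1,[0,0,1.5],0],
  [-1,[0,0,0],0],
])

```text
time: 15.0
position: [410.4, -131.9, 219.0]
tcp_rot: [[-0.99, -0.143, 0.001], [-0.143, 0.99, 0.0], [-0.001, 0.0, -1.0]]
contact_force: [8.4, -1.7, -5.0]
finger_gap: 0.27
gripper_force: 59.9
```

servo_tool([
  [-1,[-0.5,0,1],0],
  [-1,[0,0,2],0],
  [-1,[0,0,0],0],
])

```text
time: 15.38
position: [410.5, -131.8, 216.1]
tcp_rot: [[-0.99, -0.143, -0.0], [-0.143, 0.99, 0.0], [0.0, 0.0, -1.0]]
contact_force: [3.6, -1.4, -2.6]
finger_gap: 0.269
gripper_force: 60.4
```

servo_tool([
  [-1,[-0.3,-0.2,1.5],0],
  [-1,[0,0,1.5],0],
  [-1,[0,0,0],0],
])

```text
time: 15.75
position: [410.6, -131.9, 213.2]
tcp_rot: [[-0.99, -0.143, -0.001], [-0.143, 0.99, 0.0], [0.001, 0.0, -1.0]]
contact_force: [-0.1, -1.4, -1.8]
finger_gap: 0.269
gripper_force: 60.4
```

servo_tool([
  [-1,[0,0,1],0],
  [-1,[0,0,1],0],
  [-1,[0,0,0],0],
])

```text
time: 16.12
position: [410.6, -131.9, 211.2]
tcp_rot: [[-0.99, -0.143, -0.0], [-0.143, 0.99, 0.0], [0.0, 0.0, -1.0]]
contact_force: [-1.1, -3.3, -2.0]
finger_gap: 0.272
gripper_force: 60.5
```

servo_tool([
  [-1,[0,-0.3,1],0],
  [-1,[0,0,0],0],
])

```text
time: 16.38
position: [410.7, -132.2, 210.2]
tcp_rot: [[-0.99, -0.143, -0.001], [-0.143, 0.99, 0.0], [0.001, 0.0, -1.0]]
contact_force: [-3.6, -1.5, -0.4]
finger_gap: 0.27
gripper_force: 60.6
```

servo_tool([
  [-1,[0,0,1],0],
  [-1,[0,0,0],0],
])

```text
time: 16.62
position: [410.7, -132.2, 209.2]
tcp_rot: [[-0.99, -0.143, -0.001], [-0.143, 0.99, 0.0], [0.001, 0.0, -1.0]]
contact_force: [-4.6, -1.5, 1.3]
finger_gap: 0.276
gripper_force: 60.7
```

The force rises steadily below TCP z ≈ 211 and the mouth would be at about the flange height, so the socket is seated. The first 10° of turn are below the earliest click.

servo_tool([
  [-1,[-0.1,5.8,0],0.035],
  [-1,[-0.1,5.8,0],0.035],
  [-1,[-0.1,5.8,0],0.035],
  [-1,[0,0,0],0],
])

```text
time: 17.12
position: [409.3, -114.8, 209.4]
tcp_rot: [[-0.999, -0.039, 0.0], [-0.039, 0.999, -0.0], [-0.0, -0.0, -1.0]]
contact_force: [-2.3, -2.5, -0.3]
finger_gap: 0.271
gripper_force: 60.5
```

```bash
cat >> h.py <<'E'
def tor(r=166,C=None):
    s=bot.get_obs(); P,R=st(); F=np.array(s["contact_force"]); T=np.array(s["wrist_torque"])
    print("Ft",round(float(F@R[:,1]),2),"Fr",round(float(F@R[:,0]),2),"Mz",round(float(T[2]),2),"C",(P-r*R[:,0]).round(1)[:2])
E
python3 -c "
from h import *
tor()"
```

```text
t 17.12 pos [ 409.3 -114.8  209.4] yaw -177.74 F [-2.3 -2.5 -0.3] T [-0.46  0.26 -0.35] gap 0.271
Ft -2.39 Fr 2.44 Mz -0.35 C [ 575.2 -108.3]
```

servo_tool([
  [-1,[-0.1,5.8,0],0.035],
  [-1,[-0.1,5.8,0],0.035],
  [-1,[0,0,0],0],
])

```text
time: 17.5
position: [409.3, -103.7, 209.4]
tcp_rot: [[-1.0, 0.03, -0.0], [0.03, 1.0, -0.001], [0.0, -0.001, -1.0]]
contact_force: [-3.2, -6.0, -1.0]
finger_gap: 0.272
gripper_force: 60.4
```

```bash
python3 -c "
from h import *
tor()"
```

```text
t 17.5 pos [ 409.3 -103.7  209.4] yaw 178.31 F [-3.2 -6.  -1. ] T [-1.04  0.42 -0.12] gap 0.272
Ft -6.14 Fr 3.07 Mz -0.12 C [ 575.2 -108.6]
```

servo_tool([
  [-1,[-0.1,5.8,0],0.035],
  [-1,[-0.1,5.8,0],0.035],
  [-1,[0,0,0],0],
])

```text
time: 17.88
position: [410.1, -92.1, 209.4]
tcp_rot: [[-0.995, 0.099, 0.0], [0.099, 0.995, -0.001], [-0.0, -0.001, -1.0]]
contact_force: [-2.8, -4.9, -0.6]
finger_gap: 0.267
gripper_force: 60.3
```

```bash
python3 -c "
from h import *
tor()"
```

```text
t 17.88 pos [410.1 -92.1 209.4] yaw 174.31 F [-2.8 -4.9 -0.6] T [-1.    0.34 -0.07] gap 0.267
Ft -5.2 Fr 2.3 Mz -0.07 C [ 575.3 -108.6]
```

servo_tool([
  [-1,[-0.1,5.8,0],0.035],
  [-1,[0,0,0],0],
])

```text
time: 18.12
position: [410.8, -86.4, 209.4]
tcp_rot: [[-0.991, 0.134, 0.0], [0.134, 0.991, -0.001], [-0.0, -0.001, -1.0]]
contact_force: [-2.8, -5.6, -1.2]
finger_gap: 0.274
gripper_force: 60.3
```

servo_tool([
  [-1,[-0.1,5.8,0],0.035],
  [-1,[0,0,0],0],
])

```text
time: 18.38
position: [411.7, -80.7, 209.4]
tcp_rot: [[-0.986, 0.168, 0.0], [0.168, 0.986, -0.001], [-0.0, -0.001, -1.0]]
contact_force: [-2.6, -5.3, -1.5]
finger_gap: 0.272
gripper_force: 60.3
```

servo_tool([
  [-1,[-0.1,5.8,0],0.035],
  [-1,[0,0,0],0],
])

```text
time: 18.62
position: [412.8, -75.0, 209.4]
tcp_rot: [[-0.979, 0.202, 0.0], [0.202, 0.979, -0.001], [-0.0, -0.001, -1.0]]
contact_force: [-2.9, -6.9, -1.6]
finger_gap: 0.269
gripper_force: 60.3
```

servo_tool([
  [-1,[-0.1,4.2,0],0.025],
  [-1,[0,0,0],0],
])

```text
time: 18.88
position: [413.7, -71.0, 209.4]
tcp_rot: [[-0.974, 0.227, -0.0], [0.227, 0.974, -0.001], [-0.0, -0.001, -1.0]]
contact_force: [-2.6, -6.6, -0.9]
finger_gap: 0.27
gripper_force: 60.3
```

servo_tool([
  [-1,[-0.1,5,0],0.03],
  [-1,[0,0,0],0],
])

```text
time: 19.12
position: [414.9, -66.1, 209.3]
tcp_rot: [[-0.967, 0.256, -0.0], [0.256, 0.967, -0.001], [-0.0, -0.001, -1.0]]
contact_force: [-3.0, -6.6, -1.0]
finger_gap: 0.271
gripper_force: 60.3
```

servo_tool([
  [-1,[-0.1,5,0],0.03],
  [-1,[0,0,0],0],
])

```text
time: 19.38
position: [416.3, -61.3, 209.3]
tcp_rot: [[-0.959, 0.285, -0.0], [0.285, 0.959, -0.001], [-0.0, -0.001, -1.0]]
contact_force: [-2.9, -6.0, -1.0]
finger_gap: 0.271
gripper_force: 60.3
```

servo_tool([
  [-1,[-0.1,5,0],0.03],
  [-1,[0,0,0],0],
])

```text
time: 19.62
position: [417.8, -56.5, 209.3]
tcp_rot: [[-0.95, 0.313, -0.0], [0.313, 0.95, -0.001], [0.0, -0.001, -1.0]]
contact_force: [-2.2, -5.4, -0.4]
finger_gap: 0.266
gripper_force: 60.3
```

```bash
python3 -c "
from h import *
tor();print(bot.get_obs()['joint_efforts'])
for i in range(3):
  p=imaging.camera('top'); rep(p,['flange_edge']); 
tor()"
```

```text
t 19.62 pos [417.8 -56.5 209.3] yaw 161.74 F [-2.2 -5.4 -0.4] T [-1.24  0.36  0.02] gap 0.266
Ft -5.81 Fr 0.37 Mz 0.02 C [ 575.4 -108.5]
[  3.01020071 -36.26297593 -27.14252114   1.65893689  -0.15613188
   0.31445763]
t 19.93 pos [417.7 -56.6 209.3] yaw 161.75 F [-3.1 -6.  -0.7] T [-1.09  0.28  0.13] gap 0.272
Ft -6.61 Fr 1.04 Mz 0.13 C [ 575.4 -108.6]
```

servo_tool([
  [-1,[-0.1,5,0],0.03],
  [-1,[0,0,0],0],
])

```text
time: 20.18
position: [419.4, -51.8, 209.3]
tcp_rot: [[-0.94, 0.342, -0.0], [0.342, 0.94, -0.001], [0.0, -0.001, -1.0]]
contact_force: [-2.8, -5.7, -0.6]
finger_gap: 0.269
gripper_force: 60.3
```

servo_tool([
  [-1,[-0.1,5,0],0.03],
  [-1,[0,0,0],0],
])

```text
time: 20.42
position: [421.2, -47.2, 209.3]
tcp_rot: [[-0.929, 0.37, -0.001], [0.37, 0.929, -0.001], [0.0, -0.001, -1.0]]
contact_force: [-2.9, -6.6, -0.4]
finger_gap: 0.272
gripper_force: 60.3
```

servo_tool([
  [-1,[-0.1,5,0],0.03],
  [-1,[0,0,0],0],
])

```text
time: 20.68
position: [423.1, -42.5, 209.3]
tcp_rot: [[-0.918, 0.397, -0.001], [0.397, 0.918, -0.001], [0.0, -0.001, -1.0]]
contact_force: [-2.7, -7.5, -2.0]
finger_gap: 0.273
gripper_force: 60.3
```

servo_tool([
  [-1,[-0.1,4.5,0],0.027],
  [-1,[0,0,0],0],
])

```text
time: 20.92
position: [425.0, -38.5, 209.3]
tcp_rot: [[-0.907, 0.422, -0.001], [0.422, 0.907, -0.001], [0.0, -0.001, -1.0]]
contact_force: [-3.5, -7.0, -0.7]
finger_gap: 0.267
gripper_force: 60.3
```

servo_tool([
  [-1,[-0.1,4.2,0],0.025],
  [-1,[0,0,0],0],
])

```text
time: 21.18
position: [426.7, -34.8, 209.2]
tcp_rot: [[-0.896, 0.444, -0.001], [0.444, 0.896, -0.001], [0.001, -0.001, -1.0]]
contact_force: [-3.3, -8.1, 0.3]
finger_gap: 0.269
gripper_force: 60.4
```

servo_tool([
  [-1,[0,3.3,0],0.02],
  [-1,[0,0,0],0],
])

```text
time: 21.42
position: [428.3, -31.7, 209.2]
tcp_rot: [[-0.887, 0.462, -0.001], [0.462, 0.887, -0.001], [0.0, -0.001, -1.0]]
contact_force: [-3.7, -5.6, -1.7]
finger_gap: 0.269
gripper_force: 60.3
```

```bash
python3 -c "
from h import *
for i in range(4):
  tor(); p=imaging.camera('top')
tor()"
```

```text
t 21.43 pos [428.3 -31.7 209.2] yaw 152.47 F [-3.7 -5.6 -1.7] T [-1.25  0.44  0.18] gap 0.269
Ft -6.7 Fr 0.7 Mz 0.18 C [ 575.5 -108.5]
t 21.48 pos [428.2 -31.8 209.2] yaw 152.48 F [-3.5 -6.6 -1.5] T [-1.18  0.43  0.22] gap 0.274
Ft -7.44 Fr 0.07 Mz 0.22 C [ 575.5 -108.5]
t 21.52 pos [428.2 -31.8 209.2] yaw 152.48 F [-2.4 -5.8 -0.7] T [-1.17  0.38  0.27] gap 0.272
Ft -6.25 Fr -0.58 Mz 0.27 C [ 575.4 -108.5]
t 21.57 pos [428.3 -31.8 209.2] yaw 152.49 F [-2.3 -5.9 -0.4] T [-1.15  0.4   0.23] gap 0.273
Ft -6.35 Fr -0.66 Mz 0.23 C [ 575.5 -108.5]
t 21.62 pos [428.2 -31.8 209.2] yaw 152.48 F [-3.8 -5.8 -0.5] T [-1.12  0.39  0.3 ] gap 0.271
Ft -6.89 Fr 0.66 Mz 0.3 C [ 575.5 -108.5]
```

The force dropped from a steady rise of about 8–8.7 N to about 6.7 N, which may be the click. A small ease-back is harmless and tells the two cases apart: a locked wrench unloads at once, while a broken-over toggle keeps its force.

servo_tool([
  [-1,[0,-2,0],-0.012],
  [-1,[0,0,0],0],
])

```text
time: 21.88
position: [427.2, -33.8, 209.2]
tcp_rot: [[-0.892, 0.451, -0.001], [0.451, 0.892, -0.001], [0.0, -0.001, -1.0]]
contact_force: [-3.2, -6.3, 0.2]
finger_gap: 0.272
gripper_force: 60.3
```

```bash
cat >> h.py <<'E'
def avg(n=5):
    L=[]
    for i in range(n):
        s=bot.get_obs(); R=np.array(s["tcp_rot"]); L.append([np.dot(s["contact_force"],R[:,1]),s["wrist_torque"][2],*s["wrist_torque"][:2]]); imaging.camera("top")
    L=np.array(L); m=L.mean(0); print("Ft,Mz,Tx,Ty",m.round(2),"std",L.std(0).round(2),"torque",round(-m[0]*.166+m[1],2)); st()
E
python3 -c "
from h import *
avg()"
```

```text
Ft,Mz,Tx,Ty [-7.38  0.31 -1.26  0.48] std [0.38 0.02 0.02 0.02] torque 1.53
t 22.12 pos [427.3 -33.7 209.2] yaw 153.18 F [-3.2 -7.9 -1.1] T [-1.28  0.51  0.28] gap 0.27
```

Easing back raised the force from 6.7 to 7.4 N, which only the toggle does, so the wrench has clicked. Unloading now without loosening the screw.

servo_tool([
  [-1,[0,-3.3,0],-0.02],
  [-1,[0,-3.3,0],-0.02],
  [-1,[0,0,0],0],
])

```text
time: 22.5
position: [424.7, -39.2, 209.4]
tcp_rot: [[-0.909, 0.417, 0.0], [0.417, 0.909, 0.0], [-0.0, 0.0, -1.0]]
contact_force: [-1.0, -2.4, -1.9]
finger_gap: 0.272
gripper_force: 60.2
```

```bash
python3 -c "
from h import *
avg(3)"
```

```text
Ft,Mz,Tx,Ty [-3.36  0.06 -0.63  0.04] std [0.53 0.06 0.04 0.04] torque 0.62
t 22.65 pos [424.7 -39.  209.3] yaw 155.3 F [-0.8 -3.7 -2.4] T [-0.71 -0.    0.01] gap 0.271
```

servo_tool([
  [-1,[0,-3.3,0],-0.02],
  [-1,[0,0,-1],0],
  [-1,[0,0,0],0],
])

```text
time: 23.02
position: [423.5, -42.0, 210.4]
tcp_rot: [[-0.917, 0.4, 0.001], [0.4, 0.917, 0.0], [-0.001, 0.0, -1.0]]
contact_force: [5.5, -3.3, -5.5]
finger_gap: 0.27
gripper_force: 59.8
```

```bash
python3 -c "
from h import *
avg(3)"
```

```text
Ft,Mz,Tx,Ty [-0.95 -0.   -0.34 -0.43] std [0.69 0.03 0.05 0.01] torque 0.16
t 23.18 pos [423.5 -42.  210.3] yaw 156.43 F [ 4.4 -3.2 -5. ] T [-0.42 -0.44 -0.08] gap 0.269
```

servo_tool([
  [-1,[-0.6,-0.5,0],0],
  [-1,[0,0,-4],0],
  [-1,[0,0,-4],0],
  [-1,[0,0,0],0],
])

```text
time: 23.68
position: [423.4, -42.5, 218.6]
tcp_rot: [[-0.917, 0.4, -0.0], [0.4, 0.917, 0.0], [0.0, 0.0, -1.0]]
contact_force: [1.2, 1.3, -4.6]
finger_gap: 0.274
gripper_force: 59.9
```

Coming off freely, with only the wrench's weight on the wrist. Lifting clear.

servo_tool([
  [-1,[0,0,-5],0],
  [-1,[0,0,-8],0],
  [-1,[0,0,-12],0],
  [-1,[0,0,-14],0],
  [-1,[0,0,0],0],
])

```text
time: 24.3
position: [424.1, -42.8, 258.6]
tcp_rot: [[-0.917, 0.4, 0.002], [0.4, 0.917, -0.001], [-0.002, 0.0, -1.0]]
contact_force: [0.4, 0.2, -4.7]
finger_gap: 0.269
gripper_force: 59.9
```

Run:
```python
from h import *
P,R=st()
for c in ["scene","top"]:
    p=imaging.camera(c); rep(p,["socket","grip","screw_top","flange_edge"])
    if c=="scene": a=p
    else: b=p
f=lambda im,box:cv2.resize(im["image"][box[1]:box[3],box[0]:box[2],::-1],(400,400),interpolation=cv2.INTER_CUBIC)
cv2.imwrite("pics/c8.png",np.hstack([f(a,(280,120,380,220)),f(b,(380,130,480,230))]))
```

```text
t 24.3 pos [424.1 -42.8 258.6] yaw 156.43 F [ 0.4  0.2 -4.7] T [ 0.14  0.27 -0.03] gap 0.269
socket 0.6 [ 579.1 -111.9  228.6] [328. 164.]
grip 0.62 [427.  -40.2 265.9] [378. 166.]
screw_top 0.58 [ 578.6 -106.4  179.3] [327. 183.]
flange_edge 0.69 [588.  -88.8 186.2] [321. 182.]
flange_edge 0.38 [426.5 -41.  265. ] [378. 166.]
socket 0.59 [ 578.2 -109.3  224.8] [432. 178.]
screw_top 0.59 [ 572.6 -106.8  178.4] [425. 186.]
flange_edge 0.64 [584.5 -87.5 179.7] [415. 180.]
flange_edge 0.21 [ 575.8 -108.6   -1.2] [408. 198.]
```

View pics/c8.png

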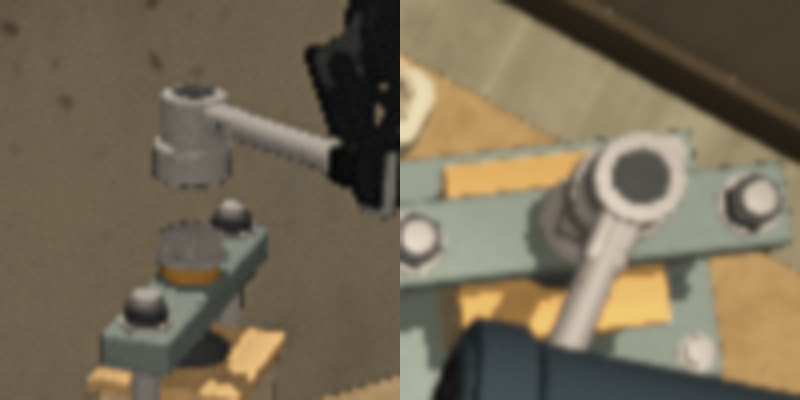

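Both crops show the wrench clear above the screw. The screw stayed turned, with flange_edge now near (415,180) in the top view. Carrying the wrench back to the rest.

servo_tool([
  [-1,[5.8,47.4,0],0.136],
  [-1,[12.2,46.2,0],0.136],
  [-1,[18.4,44.1,0],0.136],
  [-1,[24.2,41.2,0],0.136],
  [-1,[29.6,37.6,0],0.136],
  [-1,[34.4,33.2,0],0.136],
  [-1,[38.6,28.2,0],0.136],
  [-1,[42,22.7,0],0.136],
])

```text
time: 25.8
position: [532.7, 325.6, 257.1]
tcp_rot: [[-0.067, 0.998, 0.0], [0.998, 0.067, 0.0], [0.0, 0.0, -1.0]]
contact_force: [1.1, 0.2, -4.3]
finger_gap: 0.271
gripper_force: 60.0
```

servo_tool([
  [-1,[0,0,0],0],
  [-1,[0,0,0],0],
  [-1,[0,0,0],0],
])

```text
time: 26.18
position: [532.3, 323.0, 257.5]
tcp_rot: [[-0.071, 0.997, 0.0], [0.997, 0.071, -0.0], [-0.0, 0.0, -1.0]]
contact_force: [0.4, 0.8, -3.9]
finger_gap: 0.269
gripper_force: 60.1
```

Run:
```python
from h import *
P,R=st(); d=np.array([532.9,323.0,0])-P
print("to rest: tool x,y",(R[:,:2].T@d).round(1))
for c in ["scene","top"]*3:
    p=imaging.camera(c); rep(p,["socket","grip"])
```

```text
t 26.18 pos [532.3 323.  257.5] yaw 94.08 F [ 0.4  0.8 -3.9] T [ 0.28  0.01 -0.04] gap 0.269
to rest: tool x,y [0.  0.6]
socket 0.75 [544.6 155.5 228.2] [289. 204.]
socket 0.7 [ 574.6 -108.8  173.6] [329. 185.]
grip 0.96 [532.6 322.9 262.5] [247. 221.]
socket 0.65 [542.  155.  229.2] [292. 198.]
socket 0.61 [547.1 160.6 229.8] [286. 204.]
socket 0.39 [432.8  18.3   1.2] [361. 281.]
grip 0.75 [530.8 323.  265.7] [248. 219.]
socket 0.41 [544.  156.8 226.2] [291. 197.]
grip 0.71 [ 574.3 -116.4  173.4] [429. 185.]
socket 0.63 [545.8 157.5 228.7] [288. 204.]
grip 0.85 [529.6 324.7 262.6] [248. 221.]
grip 0.28 [ 575.7 -107.8  173. ] [328. 186.]
```

The wrench pose matches the original lift pose. Lowering.

servo_tool([
  [-1,[0,0.6,20],0],
  [-1,[0,0,35],0],
  [-1,[0,0,35],0],
  [-1,[0,0,30],0],
  [-1,[0,0,20],0],
  [-1,[0,0,10],0],
  [-1,[0,0,0],0],
])

```text
time: 27.95
position: [533.0, 323.9, 107.4]
tcp_rot: [[-0.071, 0.997, -0.0], [0.997, 0.071, -0.0], [-0.0, -0.0, -1.0]]
contact_force: [1.0, 0.4, -3.4]
finger_gap: 0.271
gripper_force: 60.1
```

servo_tool([
  [-1,[0,0,8],0],
  [-1,[0,0,8],0],
  [-1,[0,0,8],0],
  [-1,[0,0,5],0],
  [-1,[0,0,0],0],
])

```text
time: 28.58
position: [532.7, 323.8, 77.9]
tcp_rot: [[-0.071, 0.997, -0.001], [0.997, 0.071, -0.0], [-0.0, -0.001, -1.0]]
contact_force: [-0.2, -1.3, -3.3]
finger_gap: 0.274
gripper_force: 60.0
```

servo_tool([
  [-1,[0,0,4],0],
  [-1,[0,0,3],0],
  [-1,[0,0,2],0],
  [-1,[0,0,0],0],
])

```text
time: 29.08
position: [532.8, 323.9, 69.2]
tcp_rot: [[-0.071, 0.997, -0.0], [0.997, 0.071, -0.0], [-0.0, -0.0, -1.0]]
contact_force: [1.0, 0.5, -4.3]
finger_gap: 0.272
gripper_force: 60.1
```

servo_tool([
  [-1,[0,0,1.5],0],
  [-1,[0,0,0.5],0],
  [-1,[0,0,0],0],
])

```text
time: 29.45
position: [533.1, 323.9, 67.7]
tcp_rot: [[-0.071, 0.997, 0.001], [0.997, 0.071, 0.0], [0.0, 0.001, -1.0]]
contact_force: [0.0, -1.1, 0.1]
finger_gap: 0.273
gripper_force: 60.6
```

Contact at the same height as the pick-up. Releasing slowly and retreating upward.

servo_tool([
  [-0.3,[0,0,0],0],
  [-0.1,[0,0,0],0],
  [0.2,[0,0,0],0],
  [0.6,[0,0,0],0],
  [1,[0,0,0],0],
  [1,[0,0,0],0],
  [1,[0,0,0],0],
  [1,[0,0,0],0],
])

```text
time: 30.45
position: [532.9, 323.9, 67.3]
tcp_rot: [[-0.071, 0.997, -0.0], [0.997, 0.071, 0.0], [0.0, -0.0, -1.0]]
contact_force: [-0.9, 0.7, -0.7]
finger_gap: 1.001
gripper_force: 0.0
```

servo_tool([
  [1,[0,0,-5],0],
  [1,[0,0,-15],0],
  [1,[0,0,-30],0],
  [1,[0,0,-40],0],
  [1,[0,0,-40],0],
  [1,[0,0,-40],0],
  [1,[0,0,0],0],
  [1,[0,0,0],0],
])

```text
time: 31.45
position: [532.6, 323.8, 237.4]
tcp_rot: [[-0.071, 0.997, -0.0], [0.997, 0.071, -0.0], [-0.0, -0.0, -1.0]]
contact_force: [-0.2, 0.7, -0.5]
finger_gap: 1.001
gripper_force: 0.0
```

Run:
```python
from h import *
st()
for c in ["top","scene"]:
    p=imaging.camera(c); rep(p,["socket","grip","screw_top","glaze_bottle","spare_half","stir_stick"])
save(p,"fin.png",(180,150,420,390),2.5)
```

```text
t 31.45 pos [532.6 323.8 237.4] yaw 94.1 F [-0.2  0.7 -0.5] T [-0.   -0.03  0.07] gap 1.001
grip 0.65 [533.6 323.3  77.4] [222. 213.]
screw_top 0.61 [ 576.4 -109.4  178.6] [426. 184.]
glaze_bottle 0.84 [439.3 142.4  -1.5] [304. 256.]
glaze_bottle 0.23 [541.1 151.8  36.6] [299. 211.]
spare_half 0.86 [ 403.8 -159.9   -0.6] [431. 270.]
stir_stick 0.92 [432.3  19.8   0.7] [356. 258.]
socket 0.48 [547.2 159.3  37.1] [289. 286.]
grip 0.73 [534.3 326.3  77.3] [252. 313.]
screw_top 0.62 [ 580.5 -106.8  183.4] [326. 182.]
glaze_bottle 0.85 [445.7 139.6   1.1] [335. 306.]
glaze_bottle 0.72 [533.2 327.3  73.7] [252. 315.]
spare_half 0.94 [ 400.2 -159.    -1.1] [396. 252.]
stir_stick 0.57 [430.9  19.9  -1.8] [361. 283.]
```

View pics/fin.png

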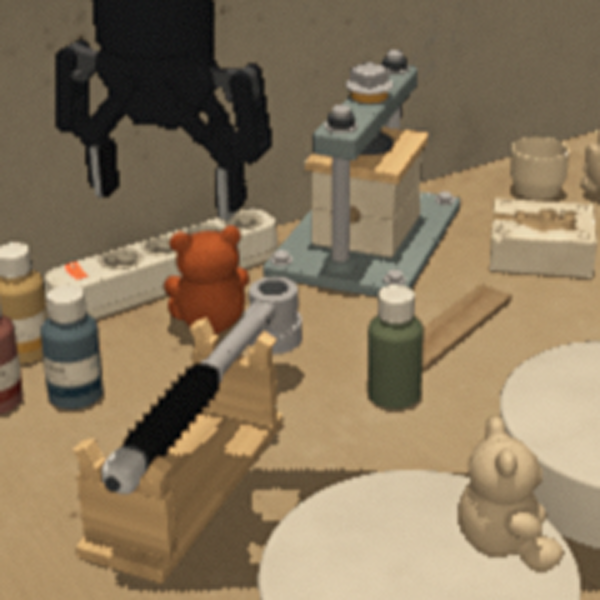

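The final view shows the wrench in both forks the same way round (head at (272,300), end at (122,472)), the gripper clear above, and the other things where they were.

```bash
python3 -c "
from h import *
print(hand_in())"
```

```text
the job is handed in; nothing more can be done
None
```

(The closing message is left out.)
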